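# Turn the specimen plate over on the step stand

## Robot

A 7-joint arm with a two-finger parallel gripper is mounted at the origin on the work surface. World frame = base frame: x ahead of the robot, y to its left, z up, the work surface at z = 0. Lengths are in mm, angles in degrees, forces in N, time in s.
With the tool pointing down it reaches from about 425 to 800 mm from the base axis. Payload 8.3 kg.
Tool frame: the origin (TCP) lies on the mounting face of the last link; the fingertips stand 173 mm ahead of it and the grasp point (between the pads) lies 155 mm ahead of it; z points along the fingers, y is the line along which they close (so a half turn about z gives the same grasp; the last joint's range is limited). The gripper opens to 85 mm and grips with 20 to 120 N. Pads are 22 mm wide; open, the fingers measure 114 mm over their backs; the gripper's body (76 mm by 85 mm) begins 54 mm behind the grasp point. The pads swing forward as they close: fully open they stand 13 mm farther back than shut.
Start: joints at [65.552, 21.967, 0.94, 78.501, -0.361, 79.538, -2.664], TCP at [222.422, -584.076, 404.679] pointing down, gripper open.
Joint ranges: [-169.22, 169.22], [-14.56, 117.87], [-87.37, 89.26], [10.42, 133.3], [-82.24, 262.24], [0.94, 117.77], [-172.7, 172.7]. Speed limits (degrees/s): [136.94, 136.94, 172.46, 172.46, 180, 180, 180].

## Interface

Orientations are given as a 3x3 rotation matrix whose columns are the frame's x, y, z axes.
In Python, from workcell import manip gives the robot as it stands.
- The arm moves only by the tool step_arm, never from a script. Its argument "moves" is a list of rows, each a list of 7 numbers: the shift along the world's x, y, z normalised to -1 to 1, where 1 is 0.75 m, then the turn, a rotation vector about the world's x, y, z normalised to -1 to 1, where 1 is 60 degrees, then the finger opening in mm, from 0 to 85.4. In form: [[x, y, z, wx, wy, wz, grip], ...]. A call has 1 to 20 rows; each row is the pose to reach, as a shift and turn from the pose commanded when the call began; what a row does not reach only later rows make up. A row lasts 1/10 s, in which the tool goes at most 50 mm and 8.59 degrees, less where a joint would pass 70% of its speed; a pose out of reach is approached as far as the arm can. A call with a number of a shift or a turn outside -1 to 1 is refused whole. A call with a gripper value outside its range is refused whole. The fingers move at their own pace and stop on an object; "grip_force" is the grip in N (left out, the last holds). Time passes only in rows, so rows that repeat a pose let the fingers close. It gives the time, the measured TCP pose, the force, the opening and the grip force at its end, in the units of the state.
- manip.state(): the state, without advancing time (a new reading comes with each control period).
- manip.snapshot(name): name is "scene" or "top"; returns the picture (400x640x3 uint8, red, green, blue); there is no depth.
- manip.camera_info(name): a dict with "camera_matrix" (3x3 intrinsics, pixels), "cam_to_world" (4x4, takes a point from camera to world coordinates). Camera axes: x right, y down, z forward; pixel columns grow to the right and rows downward; lengths in mm; the calibration is good to about 2 mm. A picture is of the moment at which its call begins. camera_info takes no time and is no camera call.
- manip.finish_job(): hands the job in; it is judged then, once.
Trained networks look in the newest picture that a camera, given by its name, has taken for a name from the list of things; names that differ only in an ending like _2 or _b are one class to them, and where a whole thing is asked for, a point or a joint stands for the part that bears it (a point fixed in the world has none). Each returns a list of dicts, best first, with "score" (0 to 1); they miss things now and then, are a little off and sometimes report something else, mostly with a low value. They report only what shows in the picture. A call takes as long as a camera call. They do not tell look-alikes from the thing itself.
- manip.outline_of(query, camera): "mask" (400x640 bool, what is visible of it) and "box" ([left, top, width, height] in pixels, round what is visible of it).
The state is a dict: "clock": time; "joints": joint angles; "qd": joint speeds; "joint_efforts": joint torques, N m; "eef_pos": TCP position; "tool_rot": TCP orientation; "wrist_force": force on the tool from outside, world axes, zero at the start; "ft_torque": the same for the moment, N m; "finger_gap": finger opening in mm; "finger_force": force on a finger pad.
Only numpy, scipy, OpenCV 4.12 (cv2) and the standard library are available. Lean on these libraries where they do the work, as an engineer would, in place of code of your own. Each camera call takes 0.05 s, during which the arm holds its last target. There are 200 camera calls.

## Task

The aluminium specimen plate has been measured on this side: turn it over onto the granite block beside it. It is too wide to grip across, so butt it against the step of the block, lever its free end up until it stands on edge there, and lower it gently over so that it lies flat on the granite with its other face up. Keep its pivot edge down at the step all the way, do not let it fall, and leave everything else on the bench where it is.

Things in the scene. Friction and masses are not known exactly. Their poses are not given: they have to be found in the camera images.
- stand: Fixed stand, origin on the table under the step. Low rest (-y side): two steel rails, 16 mm wide, at x = -40 and +40 mm, from y = -110 mm to 0, tops 40 mm up. High side: black granite block, 150 mm along x, y = 0 to 80 mm, top 52 mm up. Its face at y = 0 is the step, a wall 12 mm above the rails. Grey base 12 mm thick, x -75 to 75, y -115 to 85 mm.
- plate: Loose flat aluminium plate, 120 (own x) by 150 (own y) by 8 mm, 0.3 to 0.5 kg. Origin in the centre of the face first down; own z points up at the start, down when turned. Starts flat on the rails, square to the stand within 0.1 rad, its +y end 4 to 22 mm from the step, its -y end overhanging the rails by 45 to 62 mm. Face first up: four dark screw spots; other face: three dark bars.
- plate_pivot_edge (a point): Middle of the plate's +y end face (75 mm from its centre, mid thickness): the end that butts against the step and stays down while the plate is turned. Past upright the plate leans over the top corner of the step and, as it is lowered, this edge slides back about 20 to 40 mm to the -y side of the step.
- plate_free_edge (a point): Middle of the plate's -y end face (75 mm from its centre, mid thickness): the overhanging end that is levered up and swung over to the far (+y) side of the granite block.
- cup_a: Lime plastic cup, 76 mm across, 100 mm tall, origin under its centre; bystander.
- cup_b: Second lime plastic cup, the same; bystander.
- weight: Brass weight with a knob, 44 mm across, 57 mm tall, origin under its centre; bystander.
- micrometer: Micrometer lying flat, about 40 by 120 mm, 18 mm high; bystander.
- caliper: Caliper lying flat, 200 mm long along own y, 8 mm high; bystander.
There are look-alikes about, which are no part of the job. There is more than one size of the plate; the job needs the largest.

How it is judged:
By the outcome, as a careful person would: the job done as asked, in the order asked, and still so for the second after the job is handed in, with the robot touching nothing.
It also fails if it takes over 51 s, if anything falls off the work surface, if the arm or the gripper's body presses on something with over 40 N, if the wrist force passes 120 N, or if a joint passes its speed limit or range.

## Working session

There is one attempt and no reset: what is moved stays moved. The work goes in short steps, Python scripts to look and compute and a tool call to move; the robot and the scene stay as the last step left them, time stands still between calls to the robot, and variables do not carry over. Pictures are saved under pics/ and viewed, at most 10 in all, crops included, and the job is handed in when it is done.

Besides the shell and the picture viewer there is one more tool, called as name(argument=value, ...), one argument or row to a line, values as JSON. step_arm: Moves the arm, as the interface text tells. Its arguments: {"type":"object","properties":{"moves":{"type":"array","items":{"type":"array","items":{"type":"number"}}},"grip_force":{"type":"number"}},"required":["moves"]}

```bash
mkdir -p pics; ls
cat > h.py <<'E'
import numpy as np, cv2
from workcell import manip
def cam(n):
    c=manip.camera_info(n); return np.array(c["camera_matrix"]),np.array(c["cam_to_world"])
def ray(n,u,v):
    K,T=cam(n); d=T[:3,:3]@np.linalg.solve(K,[u,v,1.]); return T[:3,3],d
def at_z(n,u,v,z):
    o,d=ray(n,u,v); return o+d*(z-o[2])/d[2]
def proj(n,P):
    K,T=cam(n); P=np.atleast_2d(P); c=(P-T[:3,3])@T[:3,:3]; p=c@K.T; return p[:,:2]/p[:,2:]
def tri(a,b):
    (o1,d1),(o2,d2)=ray(*a),ray(*b)
    A=np.stack([d1,-d2],1); s=np.linalg.lstsq(A,o2-o1,rcond=None)[0]
    p,q=o1+s[0]*d1,o2+s[1]*d2; return (p+q)/2,np.linalg.norm(p-q)
E
python3 - <<'E'
from h import *
np.set_printoptions(precision=3,suppress=True)
ims=[]
for n in("scene","top"):
    im=manip.snapshot(n); cv2.imwrite(f"pics/{n}0.png",im[:,:,::-1]); print(n,cam(n))
    for q in("plate","stand","cup_a","weight","micrometer","caliper"):
        for r in manip.outline_of(q,n):
            m=r["mask"]; ys,xs=np.nonzero(m); print(q,round(r["score"],2),r["box"],xs.mean().round(1),ys.mean().round(1), m.sum())
E
```

```text
pics
scene (array([[443.881,   0.   , 321.786],
       [  0.   , 443.881, 198.82 ],
       [  0.   ,   0.   ,   1.   ]]), array([[  -0.658,    0.57 ,   -0.492, 1100.333],
       [   0.753,    0.5  ,   -0.427,  319.034],
       [   0.002,   -0.652,   -0.758,  824.728],
       [   0.   ,    0.   ,    0.   ,    1.   ]]))
plate 0.94 [282.2, 162.9, 77.5, 58.7] 320.2 191.8 2563
plate 0.92 [280.5, 128.1, 48.8, 33.7] 305.2 146.7 974
plate 0.72 [432.2, 183.9, 56.3, 39.3] 458.7 202.6 1367
stand 0.97 [285.1, 196.6, 106.7, 66.0] 347.7 227.2 3550
stand 0.53 [279.5, 160.9, 81.5, 61.6] 320.2 191.8 2538
cup_a 0.86 [246.0, 202.1, 35.6, 51.3] 263.3 224.6 1530
cup_a 0.75 [293.3, 229.4, 38.7, 55.5] 312.1 257.0 1662
weight 0.9 [396.7, 199.5, 22.0, 26.1] 406.5 210.9 400
weight 0.65 [247.6, 201.0, 31.8, 50.9] 263.6 224.8 1491
micrometer 0.9 [343.1, 163.7, 37.5, 28.5] 359.8 179.3 386
caliper 0.77 [194.6, 138.1, 60.2, 33.2] 220.0 151.6 493
caliper 0.4 [295.8, 230.6, 35.2, 55.0] 312.5 257.3 1634
top (array([[432.781,   0.   , 319.703],
       [  0.   , 432.781, 201.768],
       [  0.   ,   0.   ,   1.   ]]), array([[   0.026,   -0.991,    0.132,  453.179],
       [  -1.   ,   -0.024,    0.011, -126.625],
       [  -0.008,   -0.132,   -0.991, 1022.584],
       [   0.   ,    0.   ,    0.   ,    1.   ]]))
plate 0.96 [190.0, 266.2, 57.4, 63.5] 217.1 298.4 1974
plate 0.8 [369.1, 236.3, 57.8, 52.7] 396.9 259.5 1865
plate 0.72 [293.1, 176.2, 71.0, 56.4] 328.9 203.6 3363
stand 0.88 [250.0, 157.7, 95.1, 77.7] 283.1 193.8 3236
cup_a 0.75 [260.9, 111.0, 34.0, 41.3] 278.2 130.7 1122
weight 0.71 [294.1, 171.5, 70.9, 62.1] 328.9 203.4 3415
weight 0.56 [238.1, 236.5, 22.6, 20.2] 250.4 245.9 323
micrometer 0.56 [292.0, 244.1, 52.8, 27.7] 317.6 257.2 490
caliper 0.87 [414.5, 170.5, 82.5, 27.8] 462.1 190.4 898
```

Run:
```python
import cv2
a=cv2.imread("pics/scene0.png");b=cv2.imread("pics/top0.png")
cv2.imwrite("pics/s1.png",cv2.resize(a[100:310,170:500],None,fx=2.4,fy=2.4,interpolation=2))
cv2.imwrite("pics/t1.png",cv2.resize(b[90:340,170:510],None,fx=2.35,fy=2.35,interpolation=2))
```

```text
(no output)
```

View pics/s1.png

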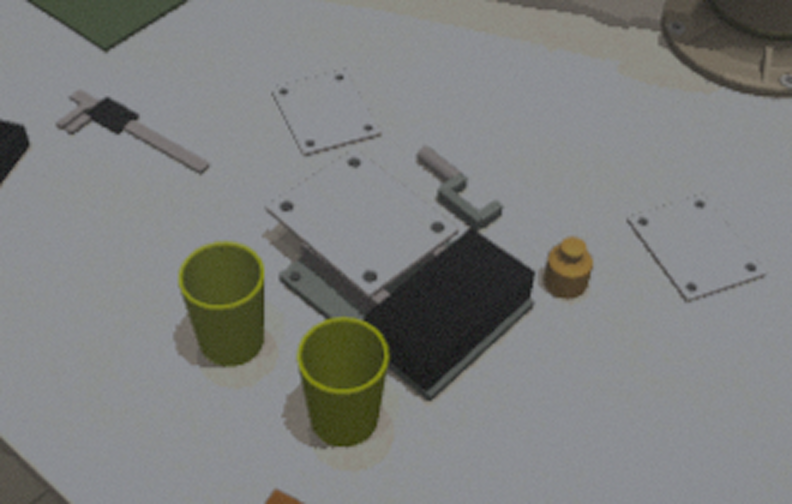

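View pics/t1.png

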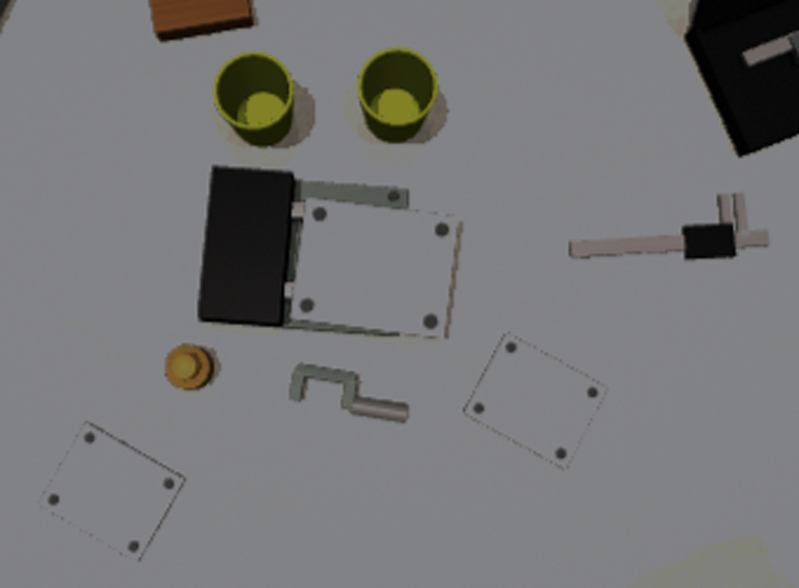

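The plate sits on the rails at top pixel (329,203), scene (320,192). Look-alikes are the loose smaller plates at top (397,260) and (217,298), scene (305,147) and (459,203). The plate bears four spots and butts toward the black granite at top (276,194). I'll choose the one on the stand because it is the largest and lies on the rails. Next I fit the poses.

```bash
cat > fit.py <<'E'
from h import *
from scipy.optimize import minimize
def boxpts(p,sx,sy,z0,z1,y0=None):
    x,y,a=p; c,s=np.cos(a),np.sin(a); ya,yb=(-sy/2,sy/2) if y0 is None else (y0,y0+sy)
    return np.array([[x+c*u-s*v,y+s*u+c*v,z] for u in(-sx/2,sx/2) for v in(ya,yb) for z in(z0,z1)])
def sil(n,P,S=4):
    m=np.zeros((400*S,640*S),np.uint8); h=cv2.convexHull((((proj(n,P)+.5)*S-.5)).astype(np.float32))
    cv2.fillConvexPoly(m,np.round(h).astype(np.int32),255); return cv2.resize(m,(640,400),interpolation=cv2.INTER_AREA)/255.
def fit(obs,f,p0,steps):
    def cost(p): return sum((np.abs(sil(n,f(p))-m)*w).sum() for n,m,w in obs)
    sim=np.array([p0]+[np.array(p0)+np.eye(len(p0))[i]*steps[i] for i in range(len(p0))])
    r=minimize(cost,p0,method="Nelder-Mead",options=dict(initial_simplex=sim,xatol=.002,fatol=.05,maxiter=400)); return r.x,r.fun
E
cat > m1.py <<'E'
from fit import *
np.set_printoptions(precision=3,suppress=True)
print([d for d in dir(manip) if d[0]!='_'])
ob=[];og=[]
for n,near in(("scene",(320,192)),("top",(329,203))):
    im=manip.snapshot(n).astype(int)
    best=min(manip.outline_of("plate",n),key=lambda r:np.hypot(r["box"][0]+r["box"][2]/2-near[0],r["box"][1]+r["box"][3]/2-near[1]))
    ob.append((n,best["mask"].astype(float),np.ones((400,640))))
    dark=(im.max(2)<50).astype(np.uint8)
    g=(360,225) if n=="scene" else (276,194)
    k,l,st,_=cv2.connectedComponentsWithStats(dark); i=l[g[1],g[0]]; print(n,im[g[1],g[0]],st[i])
    w=np.ones((400,640))
    if n=="scene":
        for r in manip.outline_of("cup_a",n): w[cv2.dilate(r["mask"].astype(np.uint8),np.ones((5,5)))>0]=0
    og.append((n,(l==i).astype(float),w))
p0=at_z("top",276,194,52); p,c=fit(og,lambda p:boxpts(p[:3],150,80,p[3]-40,p[3]),[*p0[:2],-.05,52],[15,15,.1,8]); print("granite c,yaw,ztop",p,c)
x,y,a,z=p; print("stand origin",x+40*np.sin(a),y-40*np.cos(a),np.degrees(a))
q0=at_z("top",329,203,48); q,c=fit(ob,lambda p:boxpts(p[:3],120,150,p[3]-8,p[3]),[*q0[:2],-.05,48],[15,15,.1,8]); print("plate",q,c)
R=np.array([[np.cos(a),-np.sin(a)],[np.sin(a),np.cos(a)]]); O=np.array([x+40*np.sin(a),y-40*np.cos(a)])
P=boxpts(q[:3],120,150,40,48)[::2,:2]; print("plate corners in stand\n",(P-O)@R)
for q_ in("cup_a","weight","micrometer"):
    a_=manip.outline_of(q_,"top")
    for r in a_: b=r["box"]; print(q_,r["score"],at_z("top",b[0]+b[2]/2,b[1]+b[3]/2,50 if q_=="cup_a" else 20))
E
python3 m1.py
```

```text
['IKError', 'camera_info', 'finish_job', 'outline_of', 'snapshot', 'state']
scene [39 34 39] [ 322  195   70   68 2472]
top [22 21 21] [ 255  161   44   68 2436]
granite c,yaw,ztop [598.491 -13.684  -0.045  51.691] 244.55686274509804
stand origin 596.6919556709772 -53.64371896188327 -2.5781042460681642
plate [ 579.589 -136.775   -0.1     51.768] 217.9882352941176
plate corners in stand
 [[ -77.385 -155.399]
 [ -69.125   -5.627]
 [  42.433 -162.007]
 [  50.692  -12.234]]
cup_a 0.86 [ 753.607 -149.978   50.   ]
cup_a 0.55 [743.341 -12.227  50.   ]
weight 0.8 [476.684  47.18   20.   ]
micrometer 0.75 [ 456.51  -116.805   20.   ]
micrometer 0.66 [ 579.985 -136.023   20.   ]
```

Run:
```python
from fit import *
G=boxpts([598.5,-13.7,-.045],150,80,12,52); P=boxpts([579.6,-136.8,-.1],120,150,40,48)
out=[]
for n,(x0,y0) in(("scene",(260,150)),("top",(240,150))):
    im=cv2.imread(f"pics/{n}0.png"); im=cv2.resize(im[y0:y0+110,x0:x0+140],None,fx=2.8*2*.5,fy=2.8*2*.5,interpolation=2)
    f=2.8
    for B,c in((G,(0,0,255)),(P,(0,200,0))):
        q=(proj(n,B)+.5-[x0,y0])*f
        for i in range(8):
            for j in range(i):
                if bin(i^j).count("1")==1: cv2.line(im,tuple(int(t) for t in q[i]),tuple(int(t) for t in q[j]),c,1)
    out.append(im)
cv2.imwrite("pics/ov.png",np.hstack(out))
```

```text
(no output)
```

View pics/ov.png

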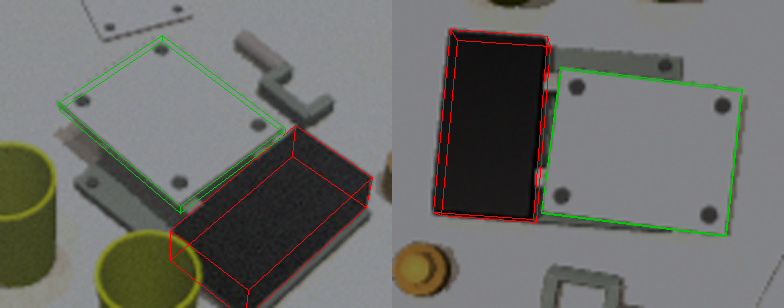

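Overlay: the fits match in both views (granite corners at top-panel (450,30)–(547,215), plate at (560,68)–(725,235)). The choice is confirmed, the scale is right at 120x150, and the gap to the step is about 6–12 mm.

Run:
```python
from h import *
np.set_printoptions(precision=3,suppress=True)
s=manip.state()
for k,v in s.items(): print(k,np.array(v))
```

```text
clock 1.1
joints [65.55  21.968  0.938 78.502 -0.359 79.538 -2.664]
qd [-0.055 -0.072  0.033 -0.002 -0.023  0.113  0.049]
joint_efforts [ -0.    -62.737   0.843 -37.209   0.017   0.003  -0.   ]
eef_pos [ 222.445 -584.061  404.658]
tool_rot [[ 0.935  0.356 -0.   ]
 [ 0.356 -0.935  0.   ]
 [ 0.    -0.    -1.   ]]
wrist_force [0.608 0.419 0.135]
ft_torque [0.031 0.053 0.045]
finger_force 0.0
finger_gap 85.17549294711402
```

step_arm(
  moves=[
    [0.1, 0.08, -0.03, 0, 0, -0.1, 0],
    [0.2, 0.16, -0.07, 0, 0, -0.2, 0],
    [0.3, 0.24, -0.1, 0, 0, -0.3, 0],
    [0.4, 0.3, -0.1, 0, 0, -0.39, 0],
    [0.464, 0.34, -0.1, 0, 0, -0.39, 0],
    [0.464, 0.34, -0.1, 0, 0, -0.39, 0],
    [0.464, 0.34, -0.1, 0, 0, -0.39, 0],
    [0.464, 0.34, -0.1, 0, 0, -0.39, 0],
    [0.464, 0.34, -0.1, 0, 0, -0.39, 0],
  ],
)

```text
clock: 2.0
eef_pos: [572.9, -326.2, 329.3]
tool_rot: [[0.999, -0.042, 0.001], [-0.042, -0.999, 0.001], [0.001, -0.001, -1.0]]
wrist_force: [0.5, -0.3, -0.4]
finger_gap: 0.1
finger_force: 0.0
```

step_arm(
  moves=[
    [0, 0, 0, 0.14, -0.006, 0, 0],
    [0, 0, 0, 0.28, -0.012, 0, 0],
    [0, 0, 0, 0.42, -0.018, 0, 0],
    [0, 0, 0, 0.56, -0.025, 0, 0],
    [0, 0, 0, 0.7, -0.031, 0, 0],
    [0, 0, 0, 0.84, -0.038, 0, 0],
    [0, 0, 0, 0.999, -0.045, 0, 0],
    [0, 0, 0, 0.999, -0.045, 0, 0],
  ],
)

```text
clock: 2.8
eef_pos: [569.6, -330.7, 327.2]
tool_rot: [[0.999, -0.026, 0.04], [-0.047, -0.495, 0.868], [-0.003, -0.869, -0.496]]
wrist_force: [-0.3, -0.7, -1.3]
finger_gap: -0.3
finger_force: 0.0
```

Run:
```python
from h import *
np.set_printoptions(precision=3,suppress=True)
s=manip.state()
for k,v in s.items(): print(k,np.array(v))
```

```text
clock 2.8
joints [ 49.09   45.02  -18.475  66.154 -37.864 103.324 -58.661]
qd [ 0.221  0.229 -1.855 -0.572 -0.512  0.129 -0.333]
joint_efforts [ -0.741 -80.543 -10.338 -33.126  -5.92    3.719  -0.099]
eef_pos [ 569.589 -330.7    327.19 ]
tool_rot [[ 0.999 -0.026  0.04 ]
 [-0.047 -0.495  0.868]
 [-0.003 -0.869 -0.496]]
wrist_force [-0.343 -0.658 -1.32 ]
ft_torque [-0.923 -0.002  0.028]
finger_force 0.0
finger_gap -0.2774405996049541
```

step_arm(
  moves=[
    [0, 0.06, 0, -0.14, 0.006, 0, 0],
    [0, 0.12, 0, -0.28, 0.012, 0, 0],
    [0, 0.18, 0, -0.42, 0.018, 0, 0],
    [0, 0.24, 0, -0.56, 0.025, 0, 0],
    [0, 0.3, 0, -0.7, 0.031, 0, 0],
    [0, 0.36, 0, -0.84, 0.038, 0, 0],
    [0, 0.42, 0, -0.999, 0.045, 0, 0],
  ],
)

```text
clock: 3.5
eef_pos: [570.4, -12.4, 331.8]
tool_rot: [[0.999, -0.043, 0.008], [-0.043, -0.999, 0.008], [0.008, -0.009, -1.0]]
wrist_force: [-0.1, -0.3, -0.6]
finger_gap: 0.0
finger_force: 0.0
```

step_arm(
  moves=[
    [0, 0.06, 0, -0.14, 0.006, 0, 0],
    [0, 0.12, 0, -0.28, 0.012, 0, 0],
    [0, 0.18, 0, -0.42, 0.018, 0, 0],
    [0, 0.22, -0.04, -0.56, 0.025, 0, 0],
    [0, 0.26, -0.08, -0.7, 0.031, 0, 0],
    [0, 0.272, -0.14, -0.84, 0.038, 0, 0],
    [0, 0.272, -0.2, -0.999, 0.045, 0, 0],
    [0, 0.272, -0.2, -0.999, 0.045, 0, 0],
    [0, 0.272, -0.2, -0.999, 0.045, 0, 0],
  ],
)

```text
clock: 4.4
eef_pos: [570.4, 190.4, 179.5]
tool_rot: [[0.999, -0.02, -0.037], [-0.042, -0.514, -0.856], [-0.002, 0.857, -0.515]]
wrist_force: [0.5, -0.5, 0.3]
finger_gap: -0.2
finger_force: 0.0
```

Run:
```python
from h import *
np.set_printoptions(precision=3,suppress=True)
s=manip.state()
for k,v in s.items(): print(k,np.array(v))
im=manip.snapshot("scene"); cv2.imwrite("pics/far.png",im[:,:,::-1])
```

```text
clock 4.4
joints [ -28.764   45.345   -7.549   84.991   47.511   95.862 -144.324]
qd [ 2.106 -6.998 -0.068 -2.588 -0.267 -0.126 -0.025]
joint_efforts [ -1.853 -66.283   0.173 -22.708   2.774   4.063  -0.204]
eef_pos [570.406 190.412 179.467]
tool_rot [[ 0.999 -0.02  -0.037]
 [-0.042 -0.514 -0.856]
 [-0.002  0.857 -0.515]]
wrist_force [ 0.538 -0.506  0.337]
ft_torque [ 0.842 -0.066  0.034]
finger_force 0.0
finger_gap -0.16166772283496497
```

View pics/far.png

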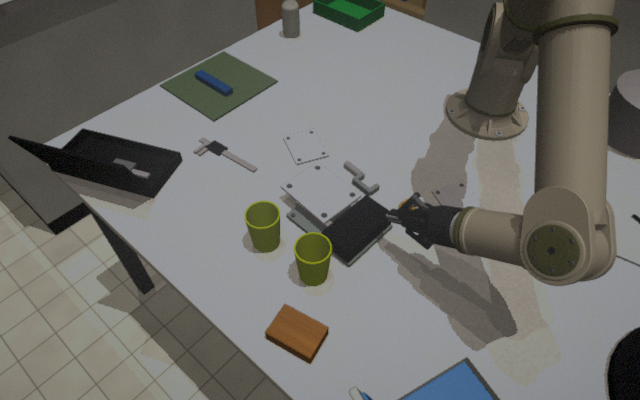

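The scene shows the arm beside the granite at about (400,225) with nothing touched. The −60° tilt is reachable, so I go back for the push.

step_arm(
  moves=[
    [0, 0, 0.06, 0.14, -0.006, 0, 0],
    [0, 0, 0.12, 0.28, -0.012, 0, 0],
    [0, -0.03, 0.18, 0.42, -0.018, 0, 0],
    [0, -0.09, 0.2, 0.56, -0.025, 0, 0],
    [0, -0.15, 0.2, 0.7, -0.031, 0, 0],
    [0, -0.21, 0.2, 0.84, -0.038, 0, 0],
    [0, -0.27, 0.2, 0.999, -0.045, 0, 0],
    [0, -0.33, 0.2, 0.999, -0.045, 0, 0],
    [0, -0.39, 0.2, 0.999, -0.045, 0, 0],
    [0, -0.45, 0.2, 0.999, -0.045, 0, 0],
    [0, -0.51, 0.2, 0.999, -0.045, 0, 0],
    [0, -0.57, 0.2, 0.999, -0.045, 0, 0],
    [0, -0.6, 0.17, 0.999, -0.045, 0, 0],
    [0, -0.6, 0.12, 0.999, -0.045, 0, 0],
    [0, -0.6, 0.07, 0.999, -0.045, 0, 0],
    [0, -0.6, 0.036, 0.999, -0.045, 0, 0],
    [0, -0.6, 0.036, 0.999, -0.045, 0, 0],
  ],
)

```text
clock: 6.15
eef_pos: [569.3, -261.6, 209.7]
tool_rot: [[0.999, -0.046, 0.006], [-0.046, -0.999, 0.014], [0.005, -0.014, -1.0]]
wrist_force: [-0.8, 0.7, -0.0]
finger_gap: -0.1
finger_force: 0.0
```

step_arm(
  moves=[
    [0, 0.013, 0, 0, 0, 0, 0],
    [0, 0.027, 0, 0, 0, 0, 0],
    [0, 0.033, 0, 0, 0, 0, 0],
    [0, 0.037, 0, 0, 0, 0, 0],
    [0, 0.041, 0, 0, 0, 0, 0],
    [0, 0.045, 0, 0, 0, 0, 0],
    [0, 0.049, 0, 0, 0, 0, 0],
    [0, 0.053, 0, 0, 0, 0, 0],
    [0, 0.056, 0, 0, 0, 0, 0],
    [0, 0.056, 0, 0, 0, 0, 0],
  ],
)

```text
clock: 7.15
eef_pos: [570.5, -219.9, 207.0]
tool_rot: [[0.999, -0.046, 0.002], [-0.046, -0.999, 0.014], [0.002, -0.014, -1.0]]
wrist_force: [3.1, -7.8, 1.1]
finger_gap: -0.0
finger_force: 3.9
```

```bash
cat > m2.py <<'E'
from fit import *
import sys
np.set_printoptions(precision=3,suppress=True)
name=sys.argv[1]
near={"scene":(322,194),"top":(326,203)}
ob=[]
for n in("scene","top"):
    im=manip.snapshot(n); cv2.imwrite(f"pics/{n}_{name}.png",im[:,:,::-1])
    r=[r for r in manip.outline_of("plate",n)]
    b=min(r,key=lambda r:np.hypot(r["box"][0]+r["box"][2]/2-near[n][0],r["box"][1]+r["box"][3]/2-near[n][1]))
    print(n,b["box"],b["score"],b["mask"].sum())
    ob.append((n,b["mask"].astype(float),np.ones((400,640))))
R=lambda a:np.array([[np.cos(a),-np.sin(a)],[np.sin(a),np.cos(a)]])
for o in(ob,ob[1:]):
    q,c=fit(o,lambda p:boxpts(p[:3],120,150,40,48),[579.6,-130,-.06],[8,8,.05])
    P=boxpts(q[:3],120,150,40,48)[::2,:2]; print(q,c); print(((P-[596.7,-53.6])@R(-.045)).round(1).tolist())
E
python3 m2.py push
```

```text
scene [285.3, 164.7, 71.4, 59.4] 0.71 2557
top [288.7, 176.0, 65.1, 56.7] 0.62 2809
[ 580.409 -129.111   -0.123] 992.8352941176471
[[-78.5, -146.3], [-66.9, 3.3], [41.1, -155.6], [52.8, -6.1]]
[ 581.98  -122.256   -0.113] 732.8156862745097
[[-76.6, -140.0], [-66.4, 9.6], [43.2, -148.1], [53.3, 1.5]]
```

step_arm(
  moves=[
    [0, -0.03, 0, 0, 0, 0, 0],
    [0.03, -0.03, 0, 0, 0, 0, 0],
    [0.06, -0.03, 0, 0, 0, 0, 0],
    [0.06, -0.02, 0, 0, 0, 0, 0],
    [0.06, -0.014, 0, 0, 0, 0, 0],
    [0.06, -0.01, 0, 0, 0, 0, 0],
    [0.06, -0.006, 0, 0, 0, 0, 0],
    [0.06, -0.003, 0, 0, 0, 0, 0],
    [0.06, 0, 0, 0, 0, 0, 0],
    [0.06, 0.001, 0, 0, 0, 0, 0],
  ],
)

```text
clock: 8.35
eef_pos: [615.6, -219.1, 207.5]
tool_rot: [[0.999, -0.046, 0.003], [-0.046, -0.999, 0.014], [0.003, -0.014, -1.0]]
wrist_force: [4.6, -8.4, -2.2]
finger_gap: -0.2
finger_force: 3.9
```

step_arm(
  moves=[
    [0, 0.002, 0, 0, 0, 0, 0],
    [0, 0.004, 0, 0, 0, 0, 0],
    [0, 0.006, 0, 0, 0, 0, 0],
    [0, 0.008, 0, 0, 0, 0, 0],
    [0, 0.009, 0, 0, 0, 0, 0],
  ],
)

```text
clock: 8.85
eef_pos: [615.3, -217.4, 208.5]
tool_rot: [[0.999, -0.051, 0.006], [-0.051, -0.999, 0.007], [0.006, -0.007, -1.0]]
wrist_force: [6.1, -21.3, -1.8]
finger_gap: -0.1
finger_force: 10.2
```

step_arm(
  moves=[
    [0, -0.04, 0, 0, 0, 0, 0],
    [0, -0.1, 0, 0.14, -0.006, 0, 40],
    [-0.03, -0.16, 0, 0.28, -0.012, 0, 40],
    [-0.059, -0.21, 0, 0.42, -0.018, 0, 40],
    [-0.059, -0.226, 0, 0.56, -0.025, 0, 40],
    [-0.059, -0.226, -0.04, 0.7, -0.031, 0, 40],
    [-0.059, -0.226, -0.08, 0.84, -0.038, 0, 40],
    [-0.059, -0.226, -0.106, 0.999, -0.045, 0, 40],
    [-0.059, -0.226, -0.106, 0.999, -0.045, 0, 40],
  ],
)

```text
clock: 9.75
eef_pos: [568.4, -379.8, 119.8]
tool_rot: [[0.999, -0.03, 0.036], [-0.046, -0.475, 0.879], [-0.009, -0.879, -0.476]]
wrist_force: [-1.1, -0.5, -1.6]
finger_gap: 40.1
finger_force: 0.0
```

```bash
python3 m2.py butt
python3 - <<'E'
import cv2,numpy as np
from h import *
print(manip.state()["joints"], manip.state()["eef_pos"])
a=cv2.imread("pics/scene_butt.png")[130:280,230:430];b=cv2.imread("pics/top_butt.png")[130:280,220:420]
cv2.imwrite("pics/c2.png",cv2.resize(np.hstack([a,b]),None,fx=2,fy=2,interpolation=2))
E
```

```text
scene [282.9, 166.7, 77.1, 59.7] 0.95 2509
top [286.0, 175.4, 73.1, 58.8] 0.69 3522
[ 580.372 -127.335   -0.071] 370.6235294117647
[[-74.9, -147.8], [-71.0, 2.1], [45.0, -150.9], [48.9, -1.0]]
[ 580.817 -126.182   -0.065] 111.95294117647057
[[-74.1, -147.0], [-71.1, 3.0], [45.9, -149.4], [48.9, 0.6]]
[ 53.17297129  62.78262468 -22.85222654  61.8934022  -27.60630541
  95.37931322 -50.1340051 ] [ 572.34149914 -379.87128886  130.20390934]
```

View pics/c2.png

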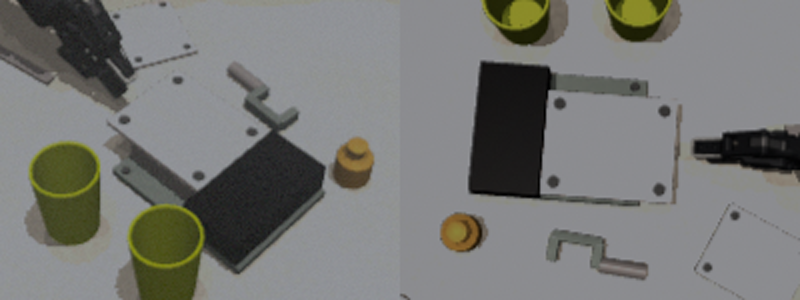

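The picture shows the plate butted flush against the step (right panel, edge at x≈545, plate to 680). The gripper is open in line at (700,150), so I insert it.

step_arm(
  moves=[
    [0.001, 0.02, 0, 0, 0, 0, 40],
    [0.002, 0.04, 0, 0, 0, 0, 40],
    [0.003, 0.06, 0, 0, 0, 0, 40],
    [0.004, 0.072, 0, 0, 0, 0, 40],
    [0.004, 0.083, 0, 0, 0, 0, 40],
    [0.004, 0.083, 0, 0, 0, 0, 40],
    [0.004, 0.083, 0, 0, 0, 0, 40],
  ],
)

```text
clock: 10.65
eef_pos: [574.2, -318.2, 127.8]
tool_rot: [[0.999, -0.021, 0.04], [-0.045, -0.486, 0.873], [0.001, -0.874, -0.486]]
wrist_force: [-0.5, -0.1, -0.4]
finger_gap: 39.6
finger_force: 0.0
```

step_arm(
  moves=[
    [0, 0.002, 0.008, 0, 0, 0, 40],
    [0, 0.004, 0.016, 0, 0, 0, 40],
    [0, 0.005, 0.021, 0, 0, 0, 40],
    [0, 0.006, 0.026, 0, 0, 0, 40],
    [0, 0.007, 0.031, 0, 0, 0, 40],
    [0, 0.008, 0.036, 0, 0, 0, 40],
    [0, 0.009, 0.041, 0, 0, 0, 40],
    [0, 0.009, 0.041, 0, 0, 0, 40],
  ],
)

```text
clock: 11.45
eef_pos: [574.3, -310.9, 158.7]
tool_rot: [[0.999, -0.021, 0.039], [-0.044, -0.485, 0.873], [0.001, -0.874, -0.485]]
wrist_force: [0.0, -2.6, -1.8]
finger_gap: 40.3
finger_force: 1.4
```

Run:
```python
from h import *
n=[];
a=manip.snapshot("scene")[130:280,230:430,::-1];b=manip.snapshot("top")[130:280,220:420,::-1]
cv2.imwrite("pics/c3.png",cv2.resize(np.hstack([a,b]),None,fx=2,fy=2,interpolation=2))
```

```text
(no output)
```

View pics/c3.png

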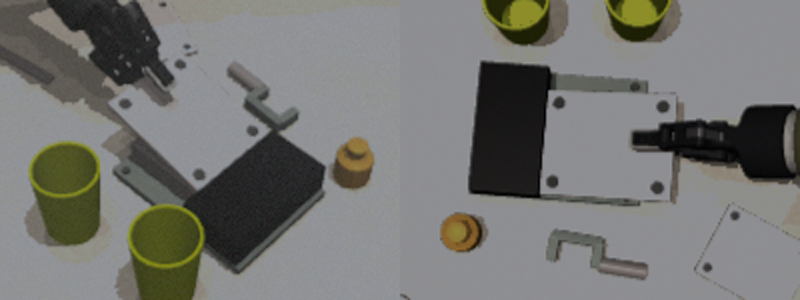

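The plate's free end is rising on the lower finger (left panel about (150,85)), with the pivot end still at the step. I continue the lift and then clamp.

step_arm(
  moves=[
    [0, 0.001, 0.006, 0, 0, 0, 40],
    [0, 0.003, 0.013, 0, 0, 0, 40],
    [0, 0.004, 0.02, 0, 0, 0, 40],
    [0, 0.006, 0.027, 0, 0, 0, 36],
    [0, 0.007, 0.034, 0, 0, 0, 32],
    [0, 0.008, 0.04, 0, 0, 0, 28],
    [0, 0.008, 0.04, 0, 0, 0, 24],
    [0, 0.008, 0.04, 0, 0, 0, 20],
    [0, 0.008, 0.04, 0, 0, 0, 16],
    [0, 0.008, 0.04, 0, 0, 0, 12],
    [0, 0.008, 0.04, 0, 0, 0, 5],
    [0, 0.008, 0.04, 0, 0, 0, 0],
    [0, 0.008, 0.04, 0, 0, 0, 0],
    [0, 0.008, 0.04, 0, 0, 0, 0],
  ],
  grip_force=40,
)

```text
clock: 12.95
eef_pos: [573.9, -305.9, 187.3]
tool_rot: [[0.999, -0.023, 0.04], [-0.046, -0.487, 0.872], [-0.0, -0.873, -0.487]]
wrist_force: [1.1, -5.6, -5.1]
finger_gap: 7.6
finger_force: 39.3
```

Run:
```python
from h import *
np.set_printoptions(precision=2,suppress=True)
s=manip.state(); print({k:np.array(s[k]) for k in("joints","wrist_force","ft_torque","eef_pos")})
a=manip.snapshot("scene")[130:280,230:430,::-1];b=manip.snapshot("top")[130:280,220:420,::-1]
cv2.imwrite("pics/c4.png",cv2.resize(np.hstack([a,b]),None,fx=2,fy=2,interpolation=2))
R=np.array(s["tool_rot"]); print("G",np.array(s["eef_pos"])+155*R[:,2])
```

```text
{'joints': array([ 52.13,  53.79, -25.62,  72.51, -30.74,  90.76, -53.25]), 'wrist_force': array([ 1.05, -5.56, -5.1 ]), 'ft_torque': array([-3.22,  0.11, -0.14]), 'eef_pos': array([ 573.88, -305.91,  187.32])}
G [ 580.09 -170.68  111.82]
```

View pics/c4.png

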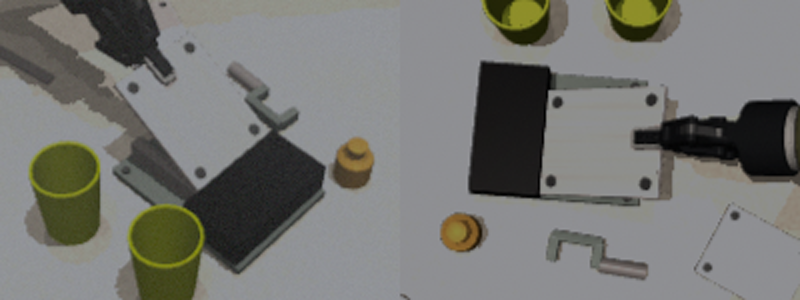

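Clamped: left panel shows the pads on the free end (165,65), and the pivot end is at the step. I'll compute the arc waypoints.

```bash
cat > arc.py <<'E'
import numpy as np
def tcp(th,r=288.,dz=0.,u=-11.2,oy=-53.):
    t=np.radians(th); s,c=np.sin(t),np.cos(t)
    M=np.array([-4*s,40+4*c]) if th<=90 else np.array([12*c/s-4*s,40-4*c])
    v,z=M+r*np.array([-c,s]); z+=dz
    return np.array([596.7+.999*u+.045*v,oy-.045*u+.999*v,z])
def table(base,th0,ths,**k):
    for th in ths:
        d=(tcp(th,**k)-base)/750; w=-(th-th0)/60
        print(th,[*(d.round(4).tolist()),round(.999*w,3),round(-.045*w,3),0,0])
if __name__=="__main__":
    print(tcp(30)); table(np.array([574.1,-305,188.]),30,range(33,91,3),dz=-1)
E
python3 arc.py
```

```text
[ 574.19751077 -303.65990097  187.46410162]
33 [0.0006, 0.012, 0.0149, -0.05, 0.002, 0, 0]
36 [0.0011, 0.0232, 0.0314, -0.1, 0.004, 0, 0]
39 [0.0016, 0.0352, 0.0471, -0.15, 0.007, 0, 0]
42 [0.0022, 0.048, 0.0622, -0.2, 0.009, 0, 0]
45 [0.0028, 0.0616, 0.0766, -0.25, 0.011, 0, 0]
48 [0.0035, 0.076, 0.0903, -0.3, 0.013, 0, 0]
51 [0.0042, 0.0911, 0.1031, -0.35, 0.016, 0, 0]
54 [0.0049, 0.1069, 0.1151, -0.4, 0.018, 0, 0]
57 [0.0056, 0.1233, 0.1263, -0.45, 0.02, 0, 0]
60 [0.0064, 0.1402, 0.1366, -0.499, 0.022, 0, 0]
63 [0.0072, 0.1578, 0.1459, -0.549, 0.025, 0, 0]
66 [0.008, 0.1758, 0.1543, -0.599, 0.027, 0, 0]
69 [0.0088, 0.1942, 0.1617, -0.649, 0.029, 0, 0]
72 [0.0096, 0.2131, 0.1682, -0.699, 0.032, 0, 0]
75 [0.0105, 0.2322, 0.1736, -0.749, 0.034, 0, 0]
78 [0.0114, 0.2517, 0.1781, -0.799, 0.036, 0, 0]
81 [0.0123, 0.2714, 0.1814, -0.849, 0.038, 0, 0]
84 [0.0132, 0.2913, 0.1838, -0.899, 0.041, 0, 0]
87 [0.0141, 0.3113, 0.1851, -0.949, 0.043, 0, 0]
90 [0.015, 0.3313, 0.1853, -0.999, 0.045, 0, 0]
```

step_arm(
  moves=[
    [0, 0.005, 0.006, -0.025, 0.001, 0, 0],
    [0.001, 0.012, 0.0145, -0.05, 0.002, 0, 0],
    [0.001, 0.0175, 0.023, -0.075, 0.003, 0, 0],
    [0.001, 0.0232, 0.0311, -0.1, 0.004, 0, 0],
    [0.001, 0.029, 0.039, -0.125, 0.005, 0, 0],
    [0.002, 0.0352, 0.0468, -0.15, 0.007, 0, 0],
    [0.002, 0.0415, 0.0544, -0.175, 0.008, 0, 0],
    [0.002, 0.048, 0.0619, -0.2, 0.009, 0, 0],
    [0.003, 0.0548, 0.0692, -0.225, 0.01, 0, 0],
    [0.003, 0.0616, 0.0763, -0.25, 0.011, 0, 0],
    [0.003, 0.0616, 0.0763, -0.25, 0.011, 0, 0],
  ],
)

```text
clock: 14.15
eef_pos: [576.1, -260.4, 247.3]
tool_rot: [[0.999, -0.03, 0.034], [-0.046, -0.698, 0.714], [0.002, -0.715, -0.699]]
wrist_force: [-3.3, -13.1, 1.9]
finger_gap: 7.5
finger_force: 41.1
```

```bash
cat > st.py <<'E'
from h import *
np.set_printoptions(precision=2,suppress=True)
s=manip.state(); print({k:np.array(s[k]) for k in("joints","wrist_force","ft_torque","eef_pos")})
R=np.array(s["tool_rot"]); g=np.array(s["eef_pos"])+155*R[:,2]; th=90-np.degrees(np.arctan2(R[1,2],-R[2,2]))
d=g+133*R[:,2]; print("theta",th,"G",g,"M",d, "M stand v",d[1]+53-.6, "z",d[2])
E
python3 st.py
```

```text
{'joints': array([ 47.44,  41.83, -24.01,  78.97, -25.49,  83.03, -58.33]), 'wrist_force': array([ -3.27, -13.07,   1.88]), 'ft_torque': array([-2.79,  0.82,  0.47]), 'eef_pos': array([ 576.14, -260.4 ,  247.34])}
theta 44.3793712301747 G [ 581.47 -149.68  138.99] M [586.04 -54.68  46.03] M stand v -2.277841455944588 z 46.02713687301221
```

step_arm(
  moves=[
    [0, 0.0065, 0.0071, -0.025, 0.001, 0, 0],
    [0, 0.0134, 0.014, -0.05, 0.002, 0, 0],
    [0.001, 0.0203, 0.0205, -0.075, 0.003, 0, 0],
    [0.001, 0.0275, 0.0268, -0.1, 0.005, 0, 0],
    [0.002, 0.0353, 0.0329, -0.125, 0.006, 0, 0],
    [0.002, 0.0433, 0.0388, -0.15, 0.007, 0, 0],
    [0.003, 0.0514, 0.0445, -0.175, 0.008, 0, 0],
    [0.003, 0.0597, 0.05, -0.2, 0.009, 0, 0],
    [0.003, 0.068, 0.0553, -0.225, 0.01, 0, 0],
    [0.003, 0.0766, 0.0603, -0.25, 0.011, 0, 0],
    [0.004, 0.0853, 0.0651, -0.275, 0.012, 0, 0],
    [0.004, 0.0942, 0.0696, -0.3, 0.014, 0, 0],
    [0.005, 0.1031, 0.0739, -0.325, 0.015, 0, 0],
    [0.005, 0.1122, 0.078, -0.35, 0.016, 0, 0],
    [0.006, 0.1213, 0.0818, -0.375, 0.017, 0, 0],
    [0.006, 0.1306, 0.0854, -0.4, 0.018, 0, 0],
    [0.007, 0.14, 0.0888, -0.425, 0.02, 0, 0],
    [0.007, 0.1495, 0.0919, -0.45, 0.021, 0, 0],
    [0.008, 0.159, 0.0947, -0.475, 0.022, 0, 0],
    [0.008, 0.1686, 0.0973, -0.5, 0.023, 0, 0],
  ],
)

```text
clock: 16.15
eef_pos: [582.6, -132.9, 320.9]
tool_rot: [[0.999, -0.043, 0.015], [-0.046, -0.961, 0.272], [0.003, -0.272, -0.962]]
wrist_force: [-3.0, -6.6, 11.6]
finger_gap: 7.7
finger_force: 41.2
```

```bash
python3 st.py
```

```text
{'joints': array([ 30.07,  24.64, -20.66,  87.84,  -7.58,  71.27, -79.04]), 'wrist_force': array([-3.04, -6.59, 11.6 ]), 'ft_torque': array([-1.3 ,  0.8 , -0.05]), 'eef_pos': array([ 582.56, -132.94,  320.92])}
theta 74.23945707084016 G [584.89 -90.84 171.76] M [586.89 -54.72  43.78] M stand v -2.3222573212461897 z 43.77505825853359
```

```bash
python3 -c "
from arc import *
b=np.array([582.35,-132.35,318.2])
table(b,75,range(77,133,2),r=290,dz=-1,oy=-54.3)"
```

```text
77 [0.0001, 0.0127, 0.0057, -0.033, 0.002, 0, 0]
79 [0.0007, 0.0258, 0.0083, -0.067, 0.003, 0, 0]
81 [0.0013, 0.039, 0.0105, -0.1, 0.004, 0, 0]
83 [0.0019, 0.0524, 0.0122, -0.133, 0.006, 0, 0]
85 [0.0025, 0.0658, 0.0134, -0.166, 0.007, 0, 0]
87 [0.0031, 0.0792, 0.0141, -0.2, 0.009, 0, 0]
89 [0.0037, 0.0927, 0.0144, -0.233, 0.01, 0, 0]
91 [0.0043, 0.1059, 0.0144, -0.266, 0.012, 0, 0]
93 [0.0048, 0.1188, 0.0141, -0.3, 0.013, 0, 0]
95 [0.0054, 0.1317, 0.0134, -0.333, 0.015, 0, 0]
97 [0.006, 0.1446, 0.0122, -0.366, 0.016, 0, 0]
99 [0.0066, 0.1574, 0.0105, -0.4, 0.018, 0, 0]
101 [0.0072, 0.1701, 0.0083, -0.433, 0.019, 0, 0]
103 [0.0077, 0.1828, 0.0057, -0.466, 0.021, 0, 0]
105 [0.0083, 0.1953, 0.0026, -0.499, 0.022, 0, 0]
107 [0.0089, 0.2077, -0.0009, -0.533, 0.024, 0, 0]
109 [0.0094, 0.22, -0.0049, -0.566, 0.025, 0, 0]
111 [0.01, 0.2321, -0.0094, -0.599, 0.027, 0, 0]
113 [0.0105, 0.244, -0.0143, -0.633, 0.028, 0, 0]
115 [0.011, 0.2557, -0.0196, -0.666, 0.03, 0, 0]
117 [0.0115, 0.2672, -0.0253, -0.699, 0.032, 0, 0]
119 [0.012, 0.2785, -0.0315, -0.733, 0.033, 0, 0]
121 [0.0125, 0.2895, -0.0381, -0.766, 0.035, 0, 0]
123 [0.013, 0.3003, -0.0451, -0.799, 0.036, 0, 0]
125 [0.0135, 0.3107, -0.0525, -0.833, 0.037, 0, 0]
127 [0.014, 0.3209, -0.0603, -0.866, 0.039, 0, 0]
129 [0.0144, 0.3307, -0.0684, -0.899, 0.041, 0, 0]
131 [0.0148, 0.3402, -0.0769, -0.932, 0.042, 0, 0]
```

step_arm(
  moves=[
    [0, 0.0127, 0.0045, -0.033, 0.002, 0, 0],
    [0.001, 0.0258, 0.0083, -0.067, 0.003, 0, 0],
    [0.001, 0.039, 0.0105, -0.1, 0.004, 0, 0],
    [0.002, 0.0524, 0.0122, -0.133, 0.006, 0, 0],
    [0.002, 0.0658, 0.0134, -0.166, 0.007, 0, 0],
    [0.003, 0.0792, 0.0141, -0.2, 0.009, 0, 0],
    [0.004, 0.0927, 0.0144, -0.233, 0.01, 0, 0],
    [0.004, 0.1059, 0.0144, -0.266, 0.012, 0, 0],
    [0.005, 0.1188, 0.0141, -0.3, 0.013, 0, 0],
    [0.005, 0.1188, 0.0141, -0.3, 0.013, 0, 0],
  ],
)

```text
clock: 17.15
eef_pos: [586.3, -41.9, 330.7]
tool_rot: [[0.999, -0.042, 0.001], [-0.042, -0.998, -0.039], [0.003, 0.039, -0.999]]
wrist_force: [0.0, -7.4, 8.4]
finger_gap: 7.3
finger_force: 44.4
```

```bash
python3 st.py
```

```text
{'joints': array([ 15.08,  21.16, -19.  ,  90.16,   9.59,  70.06, -98.46]), 'wrist_force': array([ 0.04, -7.41,  8.44]), 'ft_torque': array([-2.46,  0.08, -0.29]), 'eef_pos': array([586.32, -41.9 , 330.73])}
theta 92.25880098817116 G [586.46 -48.01 175.85] M [586.58 -53.25  42.96] M stand v -0.8478664566772508 z 42.95824847954438
```

step_arm(
  moves=[
    [0, 0.0129, -0.0007, -0.033, 0.002, 0, 0],
    [0.001, 0.0258, -0.0019, -0.066, 0.003, 0, 0],
    [0.001, 0.0386, -0.0036, -0.1, 0.005, 0, 0],
    [0.002, 0.0513, -0.0058, -0.133, 0.006, 0, 0],
    [0.002, 0.064, -0.0084, -0.166, 0.008, 0, 0],
    [0.003, 0.0765, -0.0115, -0.2, 0.009, 0, 0],
    [0.004, 0.0889, -0.015, -0.233, 0.011, 0, 0],
    [0.004, 0.1012, -0.019, -0.266, 0.012, 0, 0],
    [0.005, 0.1133, -0.0235, -0.3, 0.014, 0, 0],
    [0.005, 0.1252, -0.0284, -0.333, 0.015, 0, 0],
    [0.005, 0.1252, -0.0284, -0.333, 0.015, 0, 0],
  ],
)

```text
clock: 18.25
eef_pos: [589.9, 52.6, 309.3]
tool_rot: [[0.999, -0.039, -0.014], [-0.042, -0.925, -0.378], [0.002, 0.378, -0.926]]
wrist_force: [1.0, -4.1, 12.7]
finger_gap: 7.9
finger_force: 46.4
```

```bash
python3 st.py
```

```text
{'joints': array([  -1.83,   24.77,  -17.03,   89.7 ,   28.75,   76.51, -119.58]), 'wrist_force': array([ 1.04, -4.07, 12.69]), 'ft_torque': array([-2.31, -0.16, -0.04]), 'eef_pos': array([589.94,  52.62, 309.29])}
theta 112.21753888205193 G [587.82  -5.99 165.82] M [586.   -56.27  42.7 ] M stand v -3.8723233090937 z 42.702449241696456
```

```bash
python3 -c "
from arc import *
b=np.array([589.85,50.65,307.5])
table(b,113,range(115,166,2),r=290,dz=0,oy=-54.3)"
```

```text
115 [0.001, 0.0117, -0.004, -0.033, 0.002, 0, 0]
117 [0.0015, 0.0232, -0.0097, -0.067, 0.003, 0, 0]
119 [0.002, 0.0345, -0.0159, -0.1, 0.004, 0, 0]
121 [0.0025, 0.0455, -0.0225, -0.133, 0.006, 0, 0]
123 [0.003, 0.0563, -0.0295, -0.166, 0.007, 0, 0]
125 [0.0035, 0.0667, -0.0369, -0.2, 0.009, 0, 0]
127 [0.004, 0.0769, -0.0447, -0.233, 0.01, 0, 0]
129 [0.0044, 0.0867, -0.0528, -0.266, 0.012, 0, 0]
131 [0.0048, 0.0962, -0.0613, -0.3, 0.013, 0, 0]
133 [0.0052, 0.1054, -0.0702, -0.333, 0.015, 0, 0]
135 [0.0056, 0.1141, -0.0795, -0.366, 0.016, 0, 0]
137 [0.006, 0.1225, -0.0891, -0.4, 0.018, 0, 0]
139 [0.0064, 0.1304, -0.099, -0.433, 0.019, 0, 0]
141 [0.0067, 0.1378, -0.1092, -0.466, 0.021, 0, 0]
143 [0.007, 0.1448, -0.1197, -0.499, 0.022, 0, 0]
145 [0.0073, 0.1513, -0.1305, -0.533, 0.024, 0, 0]
147 [0.0076, 0.1572, -0.1416, -0.566, 0.025, 0, 0]
149 [0.0078, 0.1625, -0.1529, -0.599, 0.027, 0, 0]
151 [0.008, 0.1672, -0.1645, -0.633, 0.028, 0, 0]
153 [0.0082, 0.1711, -0.1764, -0.666, 0.03, 0, 0]
155 [0.0083, 0.1743, -0.1884, -0.699, 0.032, 0, 0]
157 [0.0084, 0.1766, -0.2007, -0.733, 0.033, 0, 0]
159 [0.0085, 0.1778, -0.2131, -0.766, 0.035, 0, 0]
161 [0.0085, 0.1778, -0.2257, -0.799, 0.036, 0, 0]
163 [0.0084, 0.1763, -0.2385, -0.833, 0.037, 0, 0]
165 [0.0083, 0.1728, -0.2514, -0.866, 0.039, 0, 0]
```

step_arm(
  moves=[
    [0.001, 0.0117, -0.0045, -0.033, 0.002, 0, 0],
    [0.001, 0.0232, -0.0097, -0.067, 0.003, 0, 0],
    [0.002, 0.0345, -0.0159, -0.1, 0.004, 0, 0],
    [0.002, 0.0455, -0.0225, -0.133, 0.006, 0, 0],
    [0.003, 0.0563, -0.0295, -0.166, 0.007, 0, 0],
    [0.003, 0.0667, -0.0369, -0.2, 0.009, 0, 0],
    [0.004, 0.0769, -0.0447, -0.233, 0.01, 0, 0],
    [0.004, 0.0867, -0.0528, -0.266, 0.012, 0, 0],
    [0.005, 0.0962, -0.0613, -0.3, 0.013, 0, 0],
    [0.005, 0.1054, -0.0702, -0.333, 0.015, 0, 0],
    [0.005, 0.1054, -0.0702, -0.333, 0.015, 0, 0],
  ],
)

```text
clock: 19.35
eef_pos: [593.1, 131.9, 255.4]
tool_rot: [[0.999, -0.031, -0.028], [-0.042, -0.74, -0.672], [-0.0, 0.672, -0.74]]
wrist_force: [1.0, -1.2, 11.3]
finger_gap: 7.4
finger_force: 46.5
```

```bash
python3 st.py
```

```text
{'joints': array([ -16.31,   34.77,  -13.79,   86.42,   42.63,   87.71, -134.57]), 'wrist_force': array([ 0.99, -1.23, 11.33]), 'ft_torque': array([-1.97, -0.19,  0.18]), 'eef_pos': array([593.05, 131.86, 255.45])}
theta 132.22741320128935 G [588.65  27.73 140.72] M [584.88 -61.62  42.27] M stand v -9.21748083087167 z 42.272366441091165
```

step_arm(
  moves=[
    [0, 0.0087, -0.0085, -0.033, 0.001, 0, 0],
    [0.001, 0.0171, -0.018, -0.067, 0.003, 0, 0],
    [0.001, 0.025, -0.0275, -0.1, 0.004, 0, 0],
    [0.001, 0.0324, -0.0375, -0.133, 0.006, 0, 0],
    [0.002, 0.0394, -0.048, -0.166, 0.007, 0, 0],
    [0.002, 0.0459, -0.0588, -0.2, 0.009, 0, 0],
    [0.002, 0.0518, -0.07, -0.233, 0.01, 0, 0],
    [0.003, 0.0571, -0.0812, -0.266, 0.012, 0, 0],
    [0.003, 0.0618, -0.0928, -0.3, 0.013, 0, 0],
    [0.003, 0.0618, -0.0928, -0.3, 0.013, 0, 0],
  ],
)

```text
clock: 20.35
eef_pos: [594.8, 177.9, 184.8]
tool_rot: [[0.999, -0.019, -0.038], [-0.043, -0.495, -0.868], [-0.002, 0.869, -0.496]]
wrist_force: [0.5, -0.3, 6.4]
finger_gap: 7.5
finger_force: 44.0
```

```bash
python3 st.py;  python3 - <<'E'
from h import *
a=manip.snapshot("scene")[100:300,230:480,::-1];b=manip.snapshot("top")[100:300,150:400,::-1]
cv2.imwrite("pics/c5.png",cv2.resize(np.hstack([a,b]),None,fx=1.6,fy=1.6,interpolation=2))
E
```

```text
{'joints': array([ -25.84,   46.9 ,   -9.4 ,   81.93,   50.75,   97.77, -142.54]), 'wrist_force': array([ 0.54, -0.25,  6.43]), 'ft_torque': array([-1.39, -0.03,  0.12]), 'eef_pos': array([594.75, 177.91, 184.75])}
theta 150.27367595994087 G [588.87  43.41 107.95] M [583.82 -72.01  42.05] M stand v -19.607980997685893 z 42.047631528857266
```

View pics/c5.png

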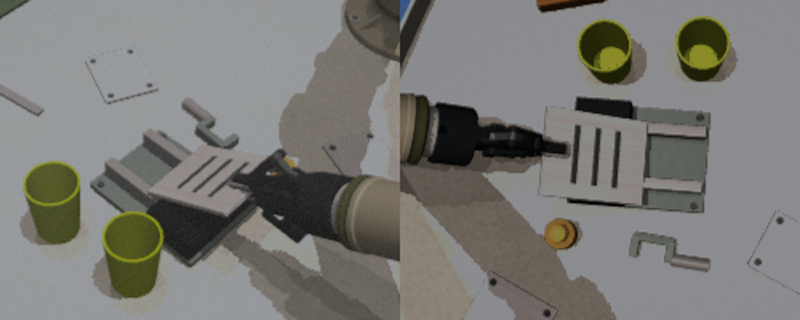

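The plate shows three bars up (right panel (600,160)) and leans over the step with its pivot end over the rails at (645,160). The cups, weight and micrometer are unmoved. I continue lowering.

step_arm(
  moves=[
    [0, 0.002, -0.0058, -0.017, 0.001, 0, 0],
    [0, 0.0039, -0.0117, -0.033, 0.002, 0, 0],
    [0, 0.0055, -0.0176, -0.05, 0.002, 0, 0],
    [0, 0.0071, -0.0236, -0.067, 0.003, 0, 0],
    [0, 0.0083, -0.0298, -0.083, 0.004, 0, 0],
    [0, 0.0094, -0.036, -0.1, 0.005, 0, 0],
    [0, 0.01, -0.0422, -0.117, 0.005, 0, 0],
    [0, 0.0106, -0.0484, -0.133, 0.006, 0, 0],
    [0, 0.0106, -0.0546, -0.15, 0.007, 0, 0],
    [0, 0.0106, -0.0608, -0.166, 0.007, 0, 0],
    [0, 0.0106, -0.0608, -0.166, 0.007, 0, 0],
  ],
)

```text
clock: 21.55
eef_pos: [595.0, 185.5, 139.9]
tool_rot: [[0.999, -0.014, -0.041], [-0.044, -0.339, -0.94], [-0.001, 0.941, -0.339]]
wrist_force: [0.3, 2.4, 5.6]
finger_gap: 7.6
finger_force: 41.5
```

```bash
python3 st.py
python3 - <<'E'
import numpy as np
def f(th):
    t=np.radians(th);s,c=np.sin(t),np.cos(t); e=np.array([-c,s]); T=np.array([0,52])-36.9*e
    return T-4*np.array([s,c])+290*e
for th in range(161,182,2):
    d=(f(th)-f(161))/750; print(th,[round(.045*d[0],4),*d.round(4)],round(-(th-161)/60,3))
E
```

```text
{'joints': array([ -29.29,   53.97,   -6.46,   79.64,   54.22,  102.32, -145.43]), 'wrist_force': array([0.27, 2.35, 5.58]), 'ft_torque': array([-0.89, -0.05,  0.08]), 'eef_pos': array([594.99, 185.5 , 139.9 ])}
theta 160.16241614624937 G [588.62  39.83  87.34] M [583.14 -85.18  42.25] M stand v -32.77641743160431 z 42.24695212750783
161 [np.float64(0.0), np.float64(0.0), np.float64(0.0)] 0.0
163 [np.float64(0.0002), np.float64(0.0038), np.float64(-0.0111)] -0.033
165 [np.float64(0.0003), np.float64(0.0072), np.float64(-0.0224)] -0.067
167 [np.float64(0.0005), np.float64(0.0103), np.float64(-0.0338)] -0.1
169 [np.float64(0.0006), np.float64(0.0129), np.float64(-0.0453)] -0.133
171 [np.float64(0.0007), np.float64(0.0151), np.float64(-0.0569)] -0.167
173 [np.float64(0.0008), np.float64(0.017), np.float64(-0.0685)] -0.2
175 [np.float64(0.0008), np.float64(0.0184), np.float64(-0.0802)] -0.233
177 [np.float64(0.0009), np.float64(0.0194), np.float64(-0.0919)] -0.267
179 [np.float64(0.0009), np.float64(0.02), np.float64(-0.1037)] -0.3
181 [np.float64(0.0009), np.float64(0.0202), np.float64(-0.1155)] -0.333
```

step_arm(
  moves=[
    [0, 0.002, -0.0053, -0.017, 0.001, 0, 0],
    [0, 0.0038, -0.0108, -0.033, 0.002, 0, 0],
    [0, 0.0055, -0.0163, -0.05, 0.002, 0, 0],
    [0, 0.0072, -0.0219, -0.067, 0.003, 0, 0],
    [0, 0.0088, -0.0275, -0.083, 0.004, 0, 0],
    [0, 0.0103, -0.0332, -0.1, 0.005, 0, 0],
    [0, 0.0116, -0.0389, -0.117, 0.005, 0, 0],
    [0, 0.0129, -0.0446, -0.133, 0.006, 0, 0],
    [0.001, 0.014, -0.0504, -0.15, 0.007, 0, 0],
    [0.001, 0.0151, -0.0562, -0.167, 0.008, 0, 0],
    [0.001, 0.0151, -0.0562, -0.167, 0.008, 0, 0],
  ],
)

```text
clock: 22.65
eef_pos: [595.9, 196.1, 97.0]
tool_rot: [[0.999, -0.006, -0.044], [-0.044, -0.169, -0.985], [-0.001, 0.986, -0.169]]
wrist_force: [-0.8, 2.6, 6.5]
finger_gap: 7.0
finger_force: 40.2
```

```bash
python3 st.py
```

```text
{'joints': array([ -32.52,   61.67,   -3.43,   75.79,   56.94,  107.76, -146.86]), 'wrist_force': array([-0.84,  2.6 ,  6.52]), 'ft_torque': array([-1.01,  0.09, -0.27]), 'eef_pos': array([595.87, 196.12,  96.98])}
theta 170.27391499803082 G [589.1   43.49  70.82] M [583.29 -87.47  48.38] M stand v -35.07177974981955 z 48.377110653562916
```

step_arm(
  moves=[
    [0, 0.003, 0.0005, 0, 0, 0, 0],
    [0, 0.006, 0.001, 0, 0, 0, 0],
    [0, 0.009, 0.0015, 0, 0, 0, 0],
    [0, 0.012, 0.002, 0, 0, 0, 0],
    [0.001, 0.013, -0.004, -0.017, 0.001, 0, 0],
    [0.001, 0.0139, -0.0098, -0.033, 0.002, 0, 0],
    [0.001, 0.0146, -0.0157, -0.05, 0.002, 0, 0],
    [0.001, 0.0153, -0.022, -0.066, 0.003, 0, 0],
    [0.001, 0.0153, -0.022, -0.066, 0.003, 0, 0],
  ],
)

```text
clock: 23.55
eef_pos: [596.9, 206.9, 79.9]
tool_rot: [[0.999, -0.003, -0.044], [-0.044, -0.099, -0.994], [-0.001, 0.995, -0.099]]
wrist_force: [-3.6, -0.2, 7.5]
finger_gap: 7.4
finger_force: 41.5
```

```bash
python3 st.py;  python3 - <<'E'
from h import *
a=manip.snapshot("scene")[130:280,270:470,::-1];b=manip.snapshot("top")[130:280,170:370,::-1]
cv2.imwrite("pics/c6.png",cv2.resize(np.hstack([a,b]),None,fx=2,fy=2,interpolation=2))
E
```

```text
{'joints': array([ -34.06,   65.21,   -2.25,   73.11,   57.74,  110.5 , -146.85]), 'wrist_force': array([-3.62, -0.15,  7.49]), 'ft_torque': array([-1.15,  0.1 , -0.97]), 'eef_pos': array([596.91, 206.89,  79.88])}
theta 174.29489939769718 G [590.11  52.81  64.49] M [584.28 -79.41  51.28] M stand v -27.00506999916616 z 51.278112096776304
```

View pics/c6.png

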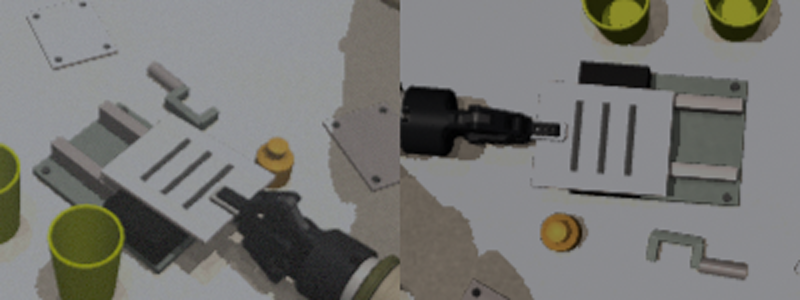

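The plate is nearly flat at about 6°, with the bars up; the fingertips (right panel (545,130)) are clear of the granite edge. I'll open slowly so it settles on the lower pad.

step_arm(
  moves=[
    [0, 0, 0, 0, 0, 0, 8],
    [0, 0, 0, 0, 0, 0, 9],
    [0, 0, 0, 0, 0, 0, 10],
    [0, 0, -0.001, 0, 0, 0, 11.5],
    [0, 0, -0.002, 0, 0, 0, 13],
    [0, 0, -0.003, 0, 0, 0, 14.5],
    [0, 0, -0.004, 0, 0, 0, 16],
    [0, 0, -0.005, 0, 0, 0, 17.5],
    [0, 0, -0.005, 0, 0, 0, 19],
    [0, 0, -0.005, 0, 0, 0, 20.5],
    [0, 0, -0.005, 0, 0, 0, 22],
    [0, 0, -0.005, 0, 0, 0, 24],
    [0, 0, -0.005, 0, 0, 0, 26],
    [0, 0, -0.005, 0, 0, 0, 28],
    [0, 0, -0.005, 0, 0, 0, 30],
    [0, 0, -0.005, 0, 0, 0, 32],
    [0, 0, -0.005, 0, 0, 0, 32],
  ],
)

```text
clock: 25.35
eef_pos: [597.4, 206.7, 77.2]
tool_rot: [[0.999, -0.005, -0.044], [-0.044, -0.103, -0.994], [0.0, 0.995, -0.103]]
wrist_force: [0.0, -0.8, -0.1]
finger_gap: 31.8
finger_force: 0.0
```

```bash
python3 st.py;  python3 - <<'E'
from fit import *
np.set_printoptions(precision=3,suppress=True)
ims={}
for n,near in(("scene",(352,220)),("top",(305,198))):
    ims[n]=manip.snapshot(n)
    rs=manip.outline_of("plate",n)
    b=min(rs,key=lambda r:np.hypot(r["box"][0]+r["box"][2]/2-near[0],r["box"][1]+r["box"][3]/2-near[1])); print(n,b["box"],b["score"])
    w=np.ones((400,640)); 
    q,c=fit([(n,b["mask"].astype(float),w)],lambda p:boxpts(p[:3],120,150,52,60),[584,0,-.05],[8,8,.05]); print(n,q,c)
a=ims["scene"][130:280,270:470,::-1];b=ims["top"][130:280,170:370,::-1]
cv2.imwrite("pics/c7.png",cv2.resize(np.hstack([a,b]),None,fx=2,fy=2,interpolation=2))
E
```

```text
{'joints': array([ -34.  ,   65.44,   -2.29,   72.95,   57.66,  110.28, -147.03]), 'wrist_force': array([ 0.03, -0.79, -0.07]), 'ft_torque': array([ 1.04, -0.06,  0.03]), 'eef_pos': array([597.44, 206.71,  77.18])}
theta 174.08099879833463 G [590.62  52.69  61.21] M [584.76 -79.47  47.51] M stand v -27.071724744166495 z 47.506734715274376
scene [322.7, 187.2, 82.2, 64.5] 0.55
scene [583.674 -10.098  -0.044] 330.33725490196076
top [234.6, 171.0, 72.0, 57.4] 0.89
top [585.724  -6.683  -0.042] 197.47450980392153
```

step_arm(
  moves=[
    [0, 0.01, 0, 0, 0, 0, 32],
    [0.001, 0.025, 0, 0, 0, 0, 32],
    [0.002, 0.045, 0, 0, 0, 0, 32],
    [0.003, 0.07, 0, 0, 0, 0, 32],
    [0.005, 0.1, 0, 0, 0, 0, 32],
    [0.006, 0.13, 0, 0, 0, 0, 32],
    [0.006, 0.14, 0.04, 0, 0, 0, 32],
    [0.006, 0.14, 0.09, 0.1, 0, 0, 32],
    [0.006, 0.14, 0.15, 0.2, 0, 0, 32],
    [0.006, 0.14, 0.2, 0.3, 0, 0, 32],
    [0.006, 0.14, 0.25, 0.4, 0, 0, 32],
    [0.006, 0.14, 0.25, 0.4, 0, 0, 32],
  ],
)

```text
clock: 26.75
eef_pos: [603.3, 312.7, 273.8]
tool_rot: [[0.999, -0.015, -0.039], [-0.041, -0.508, -0.86], [-0.007, 0.861, -0.508]]
wrist_force: [1.5, -0.5, 0.7]
finger_gap: 31.5
finger_force: 0.0
```

Run:
```python
from fit import *
np.set_printoptions(precision=3,suppress=True)
s=manip.state(); print(s["clock"],s["wrist_force"],s["eef_pos"])
ims={};ob=[]
for n,near in(("scene",(352,220)),("top",(305,198))):
    ims[n]=manip.snapshot(n)
    rs=manip.outline_of("plate",n)
    b=min(rs,key=lambda r:np.hypot(r["box"][0]+r["box"][2]/2-near[0],r["box"][1]+r["box"][3]/2-near[1])); print(n,b["box"],b["score"])
    ob.append((n,b["mask"].astype(float),np.ones((400,640))))
print(fit(ob,lambda p:boxpts(p[:3],120,150,p[3]-8,p[3]),[584,-7,-.05,60],[8,8,.05,6]))
a=ims["scene"][110:310,210:460,::-1];b=ims["top"][110:310,170:420,::-1]
cv2.imwrite("pics/c8.png",cv2.resize(np.hstack([a,b]),None,fx=1.6,fy=1.6,interpolation=2))
```

```text
26.75 [ 1.482 -0.478  0.712] [603.25  312.73  273.842]
scene [322.5, 187.0, 81.6, 64.2] 0.91
top [234.7, 171.0, 72.2, 56.3] 0.87
(array([585.325,  -7.383,  -0.059,  63.13 ]), np.float64(322.278431372549))
```

View pics/c8.png

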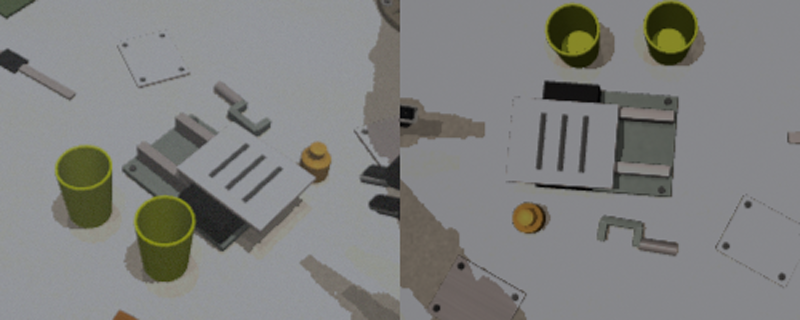

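The plate lies flat on the granite, bars up (right panel (565,140)). The bystanders are in place and the gripper is clear.

```bash
python3 -c "
from workcell import manip
print(manip.finish_job())"
```

```text
the job is handed in; nothing more can be done
None
```

I turned the plate over and handed the job in at about 27 s: in the last pictures it lies flat on the granite with the bar face up, its pivot edge about 27 mm back from the step. The cups, weight and micrometer look unmoved by eye, and the gripper is clear.

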